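Fold down the retaining flap and shut the floor-sample case

TASK

Pack up the floor-sample case: using the fingers only to push, first fold the upright retaining flap down flat over the samples, then swing the open lid over and press it fully shut without slamming it. Do not grip or lift anything, and leave the samples in their pockets and the other things on the table where they stand.

Things in the scene. Friction and masses are not known exactly. Their poses are not given: they have to be found in the camera images.
- case: Grey sample case with aluminium edges, fixed. Tray 250 mm (own x) by 270 mm (own y), 62 mm high, walls 6 mm. Origin: centre of its underside, z up. Its -x side is the front, with the flap and a carry handle (sticks out 15 mm, below 42 mm); its +x side is the back, with the lid hinge; it faces the robot's right (yaw -73 to -107 degrees).
- flap (a joint): Flap angle (rad): 0 = folded flat in the tray, 1.57 = upright, stop at 1.75 leaning out over the front wall. Starts at 1.42 to 1.72. Stiff hinge (0.12 N m): it stays where left; 1 to 2 N near its edge move it. It folds towards the case's +x and down; while up it blocks the lid. Push its outer face (the top once folded); fingers pressing on both faces at once count as gripping.
- flap_hinge (a point): Middle of the flap's hinge axis: 113 mm in front of the case's centre (case x = -0.113), 50 mm above the table.
- flap_edge (a point): Middle of the flap's free edge, 130 mm from its hinge. The flap is a pale board with an aluminium strip along the edge, 240 mm wide (along the case's y), 6 mm thick; this point lies in the middle of its thickness. Flat, its upper face is 53 mm above the table, 9 mm below the rim.
- lid (a joint): Lid angle (rad): 0 = shut on the rim, 1.57 = upright, stop at 1.95 leaning out over the back. Starts at 1.5 to 1.88. Stiff hinge (1.0 N m): it stays at any angle and must be pushed all the way, about 5 N at the free edge when upright, under 2 N near shut. Push its outer skin; fingers pressing on the skin and on the lining or rim inside at once count as gripping.
- lid_hinge (a point): Middle of the lid's hinge axis: at the top of the back wall, 125 mm behind the case's centre (case x = +0.125), 62 mm above the table; the axis runs along the case's y.
- lid_edge (a point): Middle of the lid's free edge, on its outer face: 250 mm from the hinge along the lid and 22 mm off the hinge's plane (the lid is a shallow shell 22 mm deep, 270 mm wide). When the lid is shut its flat outer face is its top, 84 mm above the table, and this point is above the front wall.
- sample_oak: Loose floor sample, board 108 x 74 x 12 mm lying in the foam pocket on the case's -y side; top 42 mm above the table, below the folded flap. Origin: centre of its underside.
- sample_cork: Loose floor sample like the oak one, in the middle pocket.
- sample_stone: Loose floor sample like the oak one, in the pocket on the case's +y side.
- cone_a: Brown yarn cone standing near the case, foot 68 mm across, 170 mm tall. Bystander.
- fan_deck: Closed colour fan deck, 30 x 150 x 23 mm, lying behind the case under the leaning lid. Bystander.
- tape_measure: Tape measure, 62 x 60 x 34 mm, lying in front of the case. Bystander.
- mug: White mug, 80 mm across, 90 mm tall, standing near the far corner of the case on the lid hinge's side. Bystander.
- plank_piece: Piece of plank 90 x 50 x 22 mm lying beside the case on the side away from the robot. Bystander.
- pen_pot: Steel pen pot, 74 mm across, 95 mm tall, pens to 150 mm, beside the case on the side away from the robot. Bystander.

How it is judged:
On the way, in this order (a step that is already met when the one before it is completed fails the run):
1. the flap is folded flat over the samples while the lid still stands open (value of joint flap below 0.08 rad and value of joint lid above 1 rad), for 0.2 s.
2. the lid is shut over the folded flap (value of joint lid below 0.04 rad and value of joint flap below 0.08 rad), for 0.2 s.
At the end, for the whole second after the job is handed in: The flap is folded flat (within 0.08 rad) over the samples, the lid is fully shut over it (within 0.04 rad) and still, the samples lie in their pockets (within 15 mm) and the bystanders stand where they stood (within 25 mm, upright) (all of step 2 and value of joint lid above -0.02 rad and velocity of joint lid between -0.05 and 0.05 rad/s and distance of each of sample_oak, sample_cork, sample_stone from where it was at the start of the episode below 0.015 m and distance of each of cone_a, fan_deck, tape_measure, mug, plank_piece, pen_pot from where it was at the start of the episode below 0.025 m and angle between each of cone_a, fan_deck, tape_measure, mug, plank_piece, pen_pot's own z axis and vertical below 0.2 rad); the robot touches nothing.
It fails at once if the lid was brought down (below 0.9 rad) while the flap still stood up (above 0.35 rad) (value of joint lid below 0.9 rad and value of joint flap above 0.35 rad).
It fails at once if the lid was slammed (faster than 3 rad/s) (velocity of joint lid below -3 rad/s).
It fails at once if the lid or the flap was gripped: fingers pressing on its outer face and its inner side at once ((contact force between the fingers and lid_c4 above 2 N and contact force between the fingers and lid_c5 above 2 N) or (contact force between the fingers and lid_c4 above 2 N and contact force between the fingers and lid_c6 above 2 N) or (contact force between the fingers and lid_c4 above 2 N and contact force between the fingers and lid_c7 above 2 N) or (contact force between the fingers and lid_c4 above 2 N and contact force between the fingers and lid_c8 above 2 N) or (contact force between the fingers and flap_c1 above 2 N and contact force between the fingers and flap_c2 above 2 N)).
It fails at once if a sample in the case was moved or lifted (over 15 mm) (distance of any of sample_oak, sample_cork, sample_stone from where it was at the start of the episode above 0.015 m).
It fails at once if a bystander was moved or lifted (over 25 mm) or tipped (distance of any of cone_a, fan_deck, tape_measure, mug, plank_piece, pen_pot from where it was at the start of the episode above 0.025 m or angle between any of cone_a, fan_deck, tape_measure, mug, plank_piece, pen_pot's own z axis and vertical above 0.3 rad).
It also fails if it takes over 58 s, if anything falls off the work surface, if the arm or the gripper's body presses on something with over 40 N, if the wrist force passes 120 N, or if a joint passes its speed limit or range.

ROBOT

A 7-joint arm with a two-finger parallel gripper is mounted at the origin on the work surface. World frame = base frame: x ahead of the robot, y to its left, z up, the work surface at z = 0. Lengths are in m, angles in rad, forces in N, time in s.
With the tool pointing down it reaches from about 0.425 to 0.975 m from the base axis. Payload 16.7 kg.
Tool frame: the origin (TCP) lies midway between the tips of the shut fingers; the grasp point (between the pads) lies 19 mm behind it; z points along the fingers, y is the direction in which the jaws open and shut (so a half turn about z gives the same grasp; the last joint's range is limited). The gripper opens to 85 mm and grips with 20 to 120 N. Pads are 22 mm wide; open, the fingers measure 114 mm over their backs; the gripper's body (76 mm by 85 mm) begins 54 mm behind the grasp point. The pads swing forward as they close: fully open they stand 13 mm farther back than shut.
Start: joints at [1.02, 0.426, 0.074, 1.606, -0.034, 1.111, -0.067], TCP at [0.264, -0.621, 0.231] pointing down, gripper open.
Joint ranges: [-2.85, 2.85], [-0.5, 2.14], [-1.23, 1.37], [0.21, 2.46], [-1.02, 4.16], [0.16, 2.05], [-2.73, 2.73]. Speed limits (rad/s): [1.89, 1.89, 2.39, 2.39, 3.01, 3.01, 3.01].

INTERFACE

Orientations are given as a unit quaternion [x, y, z, w].
In Python, from rig import readout, vision, ticket gives the robot as it stands.
- The arm moves only by the tool jog_arm, never from a script. Its argument "commands" is a list of rows, each an object of numbers: "x", "y", "z": the shift along the tool's x, y, z in m; "ax", "ay", "az": the turn, a rotation vector about the tool's x, y, z in degrees; "claw": the opening, from -1 (shut) to 1 (fully open). A call has 1 to 5 rows; each row is the pose to reach, as a shift and turn from the pose measured when the call began, along the tool's axes at that moment; what a row does not reach only later rows make up. A row lasts 1/10 s, in which the tool goes at most 50 mm and 8.59 degrees, less where a joint would pass 70% of its speed; a pose out of reach is approached as far as the arm can. A call with a gripper value outside its range is refused whole. The fingers move at their own pace and stop on an object; "squeeze" is the grip in N (left out, the last holds). Time passes only in rows, so rows that repeat a pose let the fingers close. It gives the time, the measured TCP pose, the force and the opening at its end, in the units of the state.
- readout.get_obs(): the state, without advancing time (a new reading comes with each control period).
- vision.capture(name): name is "side" or "top"; returns a dict with "pixels" (384x512x3 uint8, red, green, blue), "range_z" (384x512 float32, m along the optical axis (not along the pixel's ray), 0 where there is no reading), "fx", "fy", "cx", "cy" (pixels), "distortion" ([k1, k2, p1, p2, k3] as OpenCV has them; the pictures are not rectified), "camera_from_world" (4x4, takes a point from world to camera coordinates). Camera axes: x right, y down, z forward; pixel columns grow to the right and rows downward; lengths in m; the calibration is good to about 2 mm. A picture is of the moment at which its call begins.
- ticket.close_job(): hands the job in, once; it reports no verdict.
The state is a dict: "time": time; "joint_pos": joint angles; "dq": joint speeds; "tau": joint torques, N m; "position": TCP position; "ee_rot": TCP orientation; "ft_force": force on the tool from outside, world axes, zero at the start; "moment": the same for the moment, N m; "finger_gap": finger opening in m.
Only numpy, scipy, OpenCV 4.12 (cv2) and the standard library are available. Lean on these libraries where they do the work, as an engineer would, in place of code of your own. Each camera call takes 0.05 s, during which the arm holds its last target.

## Working session

There is one attempt and no reset: what is moved stays moved. The work goes in short steps, Python scripts to look and compute and a tool call to move; the robot and the scene stay as the last step left them, time stands still between calls to the robot, and variables do not carry over. Pictures are saved under pics/ and viewed, and the job is handed in when it is done.

Besides the shell and the picture viewer there is one more tool, called after "Call:" as name(argument=value, ...), one argument or row to a line, values as JSON. jog_arm: Moves the arm, as the interface text tells. Its arguments: {"type":"object","properties":{"commands":{"type":"array"},"squeeze":{"type":"number"}},"required":["commands"]}

```bash
ls; mkdir -p pics; python3 - <<'E'
from rig import readout, vision
import cv2,pickle
o=readout.get_obs(); print(o)
for n in("side","top"):
    c=vision.capture(n); pickle.dump(c,open(f'{n}0.pkl','wb')); cv2.imwrite(f'pics/{n}0.png',c['pixels'][:,:,::-1]); print(n,c['fx'],c['cx'],c['distortion'],c['camera_from_world'])
E
```

```text
pics
{'time': 0.0, 'joint_pos': array([ 1.01951594,  0.42673555,  0.07381518,  1.60661489, -0.03410771,
        1.11079195, -0.067111  ]), 'dq': array([-4.15362555e-04,  6.51492343e-04, -4.47240033e-04,  1.01869518e-03,
        1.02719437e-03, -8.15048588e-04, -9.45718358e-05]), 'tau': array([-7.62092691e-05, -9.49823999e+01,  3.76085356e+00, -4.63508320e+01,
        1.92137703e-02,  1.02777447e-02,  1.55487561e-05]), 'position': array([ 0.26379903, -0.62087076,  0.23060368]), 'ee_rot': array([ 9.79890509e-01,  1.99534891e-01, -1.65075915e-04, -6.24320408e-04]), 'ft_force': array([ 0.22799171, -0.1225124 , -0.10119305]), 'moment': array([-0.0418267 ,  0.00666606,  0.02135065]), 'finger_gap': 0.0854007563999484}
side 372.66532569035746 254.08756325123568 [-0.02605219  0.          0.          0.          0.        ] [[ 0.62744926 -0.77844462 -0.01820437 -0.33866677]
 [-0.52848134 -0.40856881 -0.74416329  0.39840651]
 [ 0.57185217  0.47654538 -0.66774965  0.52244102]
 [ 0.          0.          0.          1.        ]]
top 497.59061777673315 259.28332289845986 [-0.09801747  0.          0.          0.          0.        ] [[-0.01047509 -0.99979623 -0.01725604  0.06380474]
 [-0.99596215  0.01197055 -0.08897252  0.58656407]
 [ 0.08916095  0.01625437 -0.99588459  1.11983613]
 [ 0.          0.          0.          1.        ]]
```

View pics/side0.png

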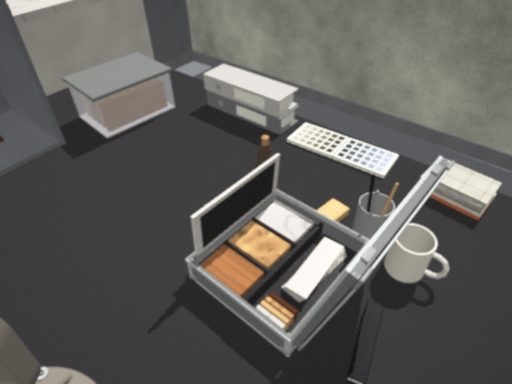

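View pics/top0.png

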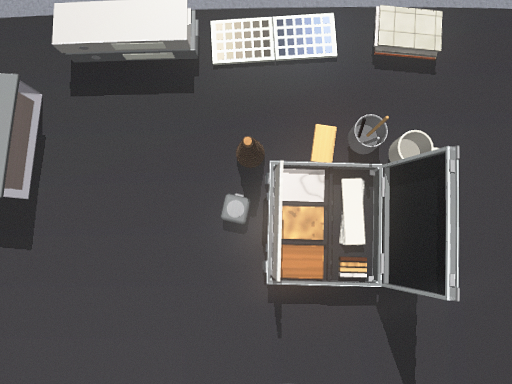

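```bash
cat > h.py <<'E'
import numpy as np,cv2,pickle
def load(n): return pickle.load(open(n,'rb'))
def cloud(c):
    h,w=c['range_z'].shape
    K=np.array([[c['fx'],0,c['cx']],[0,c['fy'],c['cy']],[0,0,1]])
    u,v=np.meshgrid(np.arange(w),np.arange(h))
    p=cv2.undistortPoints(np.stack([u,v],-1).reshape(-1,1,2).astype(np.float64),K,np.array(c['distortion'])).reshape(h,w,2)
    z=c['range_z'].astype(float)
    P=np.dstack([p[...,0]*z,p[...,1]*z,z])
    T=c['camera_from_world']; 
    W=(P-T[:3,3])@T[:3,:3]
    W[z==0]=np.nan
    return W
def frame(hx,hy,yaw):
    pass
E
python3 - <<'E'
from h import *
c=load('top0.pkl');W=cloud(c)
for (u,v) in [(60,330),(272,164),(268,282),(380,165),(380,284),(325,163),(325,284),(277,170),(276,275),(278,225),(455,150),(455,295),(454,220),(385,225),(420,220),(300,260),(248,142),(235,208),(323,145),(370,130),(410,150)]:
    print(u,v,W[v,u].round(3))
c=load('side0.pkl');W2=cloud(c)
print()
for (u,v) in [(200,210),(277,165),(240,190),(195,265),(291,345),(450,165),(368,268),(270,145)]:
    print(u,v,W2[v,u].round(3))
# rim points
for n,w in(('top',W),('side',W2)):
    m=(abs(w[...,2]-.062)<.004)&(w[...,0]>.2)&(w[...,0]<.75)&(w[...,1]>-.4)&(w[...,1]<.1)
    p=w[m][:,:2]; print(n,len(p)); print(cv2.minAreaRect(p.astype(np.float32)),p.min(0),p.max(0))
    cv2.imwrite(f'pics/m_{n}.png',m.astype(np.uint8)*255)
E
```

```text
60 330 [ 0.267  0.534 -0.001]
272 164 [0.647 0.027 0.063]
268 282 [0.385 0.039 0.065]
380 165 [ 0.642 -0.215  0.063]
380 284 [ 0.378 -0.208  0.063]
325 163 [ 0.648 -0.092  0.061]
325 284 [ 0.379 -0.086  0.059]
277 170 [0.626 0.018 0.119]
276 275 [0.408 0.023 0.16 ]
278 225 [0.508 0.018 0.181]
455 150 [ 0.634 -0.296  0.303]
455 295 [ 0.379 -0.287  0.3  ]
454 220 [ 0.51  -0.289  0.302]
385 225 [ 0.507 -0.221  0.067]
420 220 [ 0.514 -0.262  0.191]
300 260 [ 0.432 -0.033  0.039]
248 142 [0.677 0.077 0.17 ]
235 208 [0.551 0.113 0.038]
323 145 [ 0.697 -0.093  0.022]
370 130 [ 0.734 -0.207  0.006]
410 150 [ 0.686 -0.302  0.004]

200 210 [0.419 0.02  0.181]
277 165 [0.632 0.009 0.153]
240 190 [0.517 0.012 0.163]
195 265 [0.383 0.016 0.064]
291 345 [ 0.38  -0.208  0.034]
450 165 [ 0.626 -0.301  0.305]
368 268 [ 0.397 -0.286  0.294]
270 145 [0.685 0.067 0.151]
top 2188
((0.548322856426239, -0.1394292265176773), (0.37212103605270386, 0.4206732213497162), 11.64675235748291) [ 0.37285467 -0.32687042] [0.74886572 0.09923647]
side 2008
((0.5590797662734985, -0.1617049276828766), (0.3833833932876587, 0.38462769985198975), 85.51712799072266) [ 0.37119257 -0.36283911] [0.74982054 0.04320207]
```

```bash
python3 - <<'E'
from h import *
c=load('top0.pkl');W=cloud(c);W2=cloud(load('side0.pkl'))
def line(w,box,zr):
    m=(w[...,2]>zr[0])&(w[...,2]<zr[1])&(w[...,0]>box[0])&(w[...,0]<box[1])&(w[...,1]>box[2])&(w[...,1]<box[3])
    return w[m]
for n,w in (('top',W),('side',W2)):
    for nm,b in (('far',(.62,.66,-.19,0.0)),('near',(.36,.40,-.19,0.0)),('back',(.42,.6,-.235,-.19)),('front',(.42,.6,.025,.06))):
        p=line(w,b,(.055,.068))
        if len(p)<20: print(n,nm,len(p));continue
        ax=1 if nm in('far','near') else 0
        k=np.polyfit(p[:,ax],p[:,1-ax],1)
        r=p[:,1-ax]-np.polyval(k,p[:,ax])
        print(n,nm,len(p),'slope',k[0].round(4),'mid',np.polyval(k,-.09 if ax else .51).round(4),'spread',np.percentile(r,[2,98]).round(4),'z',np.median(p[:,2]).round(4))
    # flap points
    p=line(w,(.4,.62,-.03,.05),(.075,.2)); print(n,'flap n',len(p))
    if len(p):
        A=np.c_[p[:,0],p[:,2],np.ones(len(p))];k=np.linalg.lstsq(A,p[:,1],rcond=None)[0];print(k, 'zmax',np.percentile(p[:,2],98),'top y',np.median(p[p[:,2]>.172][:,1]))
    p=line(w,(.4,.62,-.40,-.22),(.09,.32)); print(n,'lid n',len(p))
    if len(p):
        A=np.c_[p[:,0],p[:,2],np.ones(len(p))];k=np.linalg.lstsq(A,p[:,1],rcond=None)[0];print(k, 'zmax',np.percentile(p[:,2],98))
        q=p[p[:,2]>.295]; print('top',q.min(0),q.max(0))
E
```

```text
top far 326 slope 0.037 mid 0.6457 spread [-0.0036  0.0043] z 0.0623
top near 338 slope 0.0479 mid 0.3815 spread [-0.0043  0.0039] z 0.0622
top back 819 slope -0.0328 mid -0.2191 spread [-0.0133  0.0123] z 0.0643
top front 306 slope -0.0362 mid 0.034 spread [-0.0078  0.0042] z 0.0622
top flap n 830
[-0.03915153 -0.10522414  0.05428133] zmax 0.1833654811969645 top y 0.01511577152024505
top lid n 7208
[-0.040074   -0.22549636 -0.19846571] zmax 0.3056830766887769
top [ 0.40011693 -0.30067973  0.29521532] [ 0.61994076 -0.26951187  0.30950748]
side far 413 slope 0.0484 mid 0.6449 spread [-0.0036  0.0054] z 0.0617
side near 601 slope 0.0399 mid 0.3798 spread [-0.0037  0.005 ] z 0.0621
side back 180 slope -0.0315 mid -0.2086 spread [-0.0028  0.0022] z 0.0624
side front 15
side flap n 3096
[-0.04227281 -0.05878214  0.04428937] zmax 0.18118959287640768 top y 0.013987182058123028
side lid n 2232
[-0.04291962  1.42336172 -0.69403627] zmax 0.30676453120286346
top [ 0.40002875 -0.30197439  0.29500271] [ 0.61998336 -0.27064753  0.30848565]
```

Call:
jog_arm(
  commands=[
    {"z":-0.05,"az":6,"claw":-1},
    {"z":-0.1,"az":12,"claw":-1},
    {"z":-0.14,"az":18,"claw":-1},
    {"z":-0.17,"az":25.4,"claw":-1},
    {"z":-0.17,"az":25.4,"claw":-1},
  ],
)

```text
invalid input at $.commands[0]: expected keys x, y, z, ax, ay, az, claw
```

```bash
cat >> h.py <<'E'
from scipy.spatial.transform import Rotation as R
C=np.array([.513,-.088]);EX=np.array([-.042,-.999]);EY=np.array([.999,-.042])
def st():
    from rig import readout
    o=readout.get_obs();d=o['position'][:2]-C
    print('t',round(o['time'],2),'X',round(d@EX,4),'Y',round(d@EY,4),'z',o['position'][2].round(4),'gap',round(o['finger_gap'],4),'F case',(o['ft_force'][:2]@EX).round(2),(o['ft_force'][:2]@EY).round(2),o['ft_force'][2].round(2))
    print(R.from_quat(o['ee_rot']).as_matrix().round(3).tolist(), o['joint_pos'].round(2))
E
python3 -c "
from h import *;st()"
```

```text
t 0.1 X 0.5428 Y -0.2265 z 0.2307 gap 0.0854 F case 0.47 1.6 -0.83
[[0.92, 0.391, -0.0], [0.391, -0.92, 0.001], [-0.0, -0.001, -1.0]] [ 1.02  0.43  0.07  1.61 -0.03  1.11 -0.07]
```

Call:
jog_arm(
  commands=[
    {"x":0,"y":0,"z":-0.05,"ax":0,"ay":0,"az":6,"claw":-1},
    {"x":0,"y":0,"z":-0.1,"ax":0,"ay":0,"az":12,"claw":-1},
    {"x":0,"y":0,"z":-0.14,"ax":0,"ay":0,"az":18,"claw":-1},
    {"x":0,"y":0,"z":-0.17,"ax":0,"ay":0,"az":25.4,"claw":-1},
    {"x":0,"y":0,"z":-0.17,"ax":0,"ay":0,"az":25.4,"claw":-1},
  ],
)

```text
time: 0.6
position: [0.2643, -0.6221, 0.4052]
ee_rot: [1.0, -0.023, 0.001, 0.002]
ft_force: [-0.0, 0.6, 0.1]
finger_gap: 0.0124
```

```bash
python3 -c "
from h import *;st()"
```

```text
t 0.6 X 0.5441 Y -0.226 z 0.4052 gap 0.0124 F case -0.56 -0.06 0.09
[[0.999, -0.046, 0.002], [-0.046, -0.999, -0.004], [0.003, 0.004, -1.0]] [ 0.95  0.33  0.17  1.37 -0.06  1.43 -0.5 ]
```

Call:
jog_arm(
  commands=[
    {"x":0.04,"y":-0.03,"z":0,"ax":0,"ay":0,"az":0,"claw":-1},
    {"x":0.08,"y":-0.06,"z":0,"ax":0,"ay":0,"az":0,"claw":-1},
    {"x":0.12,"y":-0.09,"z":0,"ax":0,"ay":0,"az":0,"claw":-1},
    {"x":0.16,"y":-0.12,"z":0,"ax":0,"ay":0,"az":0,"claw":-1},
    {"x":0.186,"y":-0.16,"z":0,"ax":0,"ay":0,"az":0,"claw":-1},
  ],
)

```text
time: 1.1
position: [0.4597, -0.4694, 0.4033]
ee_rot: [1.0, -0.022, 0.001, 0.002]
ft_force: [0.4, 0.6, -0.2]
finger_gap: -0.0001
```

Call:
jog_arm(
  commands=[
    {"x":0,"y":-0.05,"z":0,"ax":0,"ay":0,"az":0,"claw":-1},
    {"x":0,"y":-0.1,"z":0,"ax":0,"ay":0,"az":0,"claw":-1},
    {"x":0,"y":-0.15,"z":0,"ax":0,"ay":0,"az":0,"claw":-1},
    {"x":0,"y":-0.2,"z":0,"ax":0,"ay":0,"az":0,"claw":-1},
    {"x":0,"y":-0.25,"z":0,"ax":0,"ay":0,"az":0,"claw":-1},
  ],
)

```text
time: 1.6
position: [0.4702, -0.2192, 0.4018]
ee_rot: [1.0, -0.022, 0.0, 0.001]
ft_force: [1.8, 0.8, -0.4]
finger_gap: -0.0004
```

```bash
python3 -c "
from h import *;st()"
```

```text
t 1.6 X 0.1328 Y -0.0373 z 0.4018 gap -0.0004 F case -0.85 1.82 -0.43
[[0.999, -0.043, 0.0], [-0.043, -0.999, -0.003], [0.0, 0.003, -1.0]] [ 0.39  0.06 -0.09  1.71  0.01  1.37 -1.31]
```

Call:
jog_arm(
  commands=[
    {"x":0,"y":-0.05,"z":0,"ax":0,"ay":0,"az":0,"claw":-1},
    {"x":0,"y":-0.1,"z":0,"ax":0,"ay":0,"az":0,"claw":-1},
    {"x":0,"y":-0.15,"z":0,"ax":0,"ay":0,"az":0,"claw":-1},
    {"x":0,"y":-0.2,"z":0,"ax":0,"ay":0,"az":0,"claw":-1},
    {"x":0,"y":-0.25,"z":0,"ax":0,"ay":0,"az":0,"claw":-1},
  ],
)

```text
time: 2.1
position: [0.4802, 0.0304, 0.4006]
ee_rot: [1.0, -0.021, -0.0, 0.002]
ft_force: [1.2, -0.1, -0.7]
finger_gap: 0.0001
```

Call:
jog_arm(
  commands=[
    {"x":0,"y":-0.04,"z":0,"ax":0,"ay":0,"az":0,"claw":-1},
    {"x":0,"y":-0.058,"z":0,"ax":0,"ay":0,"az":0,"claw":-1},
    {"x":0,"y":-0.058,"z":0.05,"ax":0,"ay":0,"az":0,"claw":-1},
    {"x":0,"y":-0.058,"z":0.1,"ax":0,"ay":0,"az":0,"claw":-1},
    {"x":0,"y":-0.058,"z":0.15,"ax":0,"ay":0,"az":0,"claw":-1},
  ],
)

```text
time: 2.6
position: [0.482, 0.0879, 0.2483]
ee_rot: [1.0, -0.02, 0.0, 0.002]
ft_force: [1.7, -1.1, -0.7]
finger_gap: -0.0001
```

```bash
python3 -c "
from h import *;st()
from rig import vision
for n in ('side','top'):
  c=vision.capture(n);cv2.imwrite(f'pics/{n}1.png',c['pixels'][:,:,::-1])"
```

```text
t 2.6 X -0.1744 Y -0.0384 z 0.2483 gap -0.0001 F case 0.98 1.76 -0.7
[[0.999, -0.041, 0.0], [-0.041, -0.999, -0.003], [0.0, 0.003, -1.0]] [ 0.06  0.13 -0.4   1.97  0.06  1.05 -1.98]
```

View pics/side1.png

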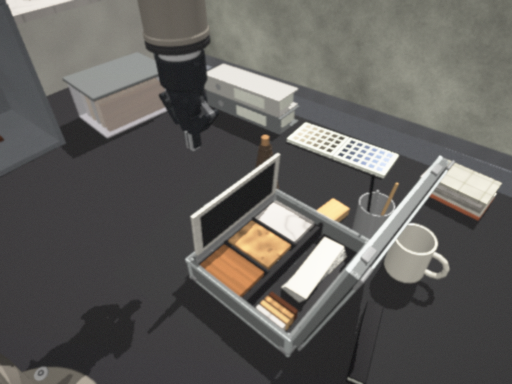

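View pics/top1.png

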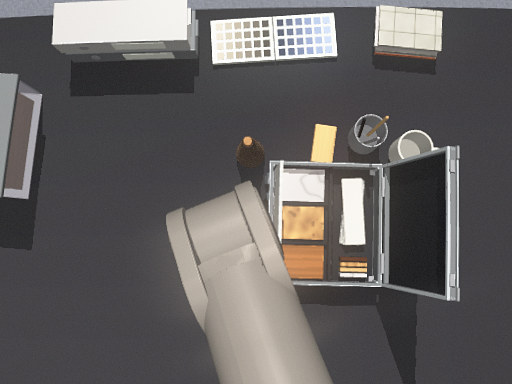

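Call:
jog_arm(
  commands=[
    {"x":0,"y":0,"z":0.05,"ax":0,"ay":0,"az":0,"claw":-1},
    {"x":0,"y":0,"z":0.095,"ax":0,"ay":0,"az":0,"claw":-1},
    {"x":0,"y":0,"z":0.095,"ax":0,"ay":0,"az":0,"claw":-1},
    {"x":0,"y":0.02,"z":0.095,"ax":0,"ay":0,"az":0,"claw":-1},
    {"x":0,"y":0.04,"z":0.095,"ax":0,"ay":0,"az":0,"claw":-1},
  ],
)

```text
time: 3.2
position: [0.4781, 0.0467, 0.1533]
ee_rot: [1.0, -0.02, -0.004, 0.002]
ft_force: [0.4, -0.6, 0.6]
finger_gap: -0.0002
```

```bash
python3 -c "
from h import *;st()
from rig import vision
for n in ('side',):
  c=vision.capture(n);cv2.imwrite(f'pics/{n}2.png',c['pixels'][:,:,::-1])"
```

```text
t 3.2 X -0.1331 Y -0.0405 z 0.1533 gap -0.0002 F case 0.54 0.4 0.61
[[0.999, -0.039, -0.008], [-0.04, -0.999, -0.005], [-0.008, 0.005, -1.0]] [ 0.1   0.23 -0.38  2.08  0.12  0.85 -1.95]
```

View pics/side2.png

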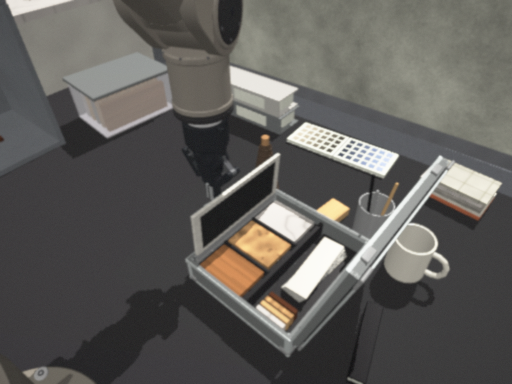

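Call:
jog_arm(
  commands=[
    {"x":0,"y":0.014,"z":0,"ax":0,"ay":0,"az":0,"claw":-1},
    {"x":0,"y":0.028,"z":0,"ax":0,"ay":0,"az":0,"claw":-1},
    {"x":0,"y":0.041,"z":0.004,"ax":0,"ay":0,"az":0,"claw":-1},
    {"x":0,"y":0.055,"z":0.01,"ax":0,"ay":0,"az":0,"claw":-1},
    {"x":0,"y":0.068,"z":0.02,"ax":0,"ay":0,"az":0,"claw":-1},
  ],
)

```text
time: 3.75
position: [0.4758, -0.026, 0.1346]
ee_rot: [1.0, -0.021, -0.003, 0.003]
ft_force: [0.7, 0.3, 1.1]
finger_gap: 0.0002
```

```bash
python3 -c "
from h import *;st()
from rig import vision
for n in ('side',):
  c=vision.capture(n);cv2.imwrite(f'pics/{n}3.png',c['pixels'][:,:,::-1])"
```

```text
t 3.75 X -0.0604 Y -0.0398 z 0.1346 gap 0.0002 F case -0.32 0.73 1.08
[[0.999, -0.043, -0.006], [-0.043, -0.999, -0.006], [-0.005, 0.006, -1.0]] [ 0.21  0.25 -0.33  2.11  0.12  0.8  -1.81]
```

View pics/side3.png

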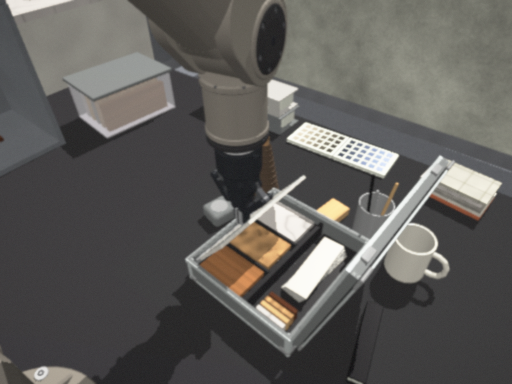

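Call:
jog_arm(
  commands=[
    {"x":0,"y":0.01,"z":0.011,"ax":0,"ay":0,"az":0,"claw":-1},
    {"x":0,"y":0.019,"z":0.023,"ax":0,"ay":0,"az":0,"claw":-1},
    {"x":0,"y":0.027,"z":0.037,"ax":0,"ay":0,"az":0,"claw":-1},
    {"x":0,"y":0.034,"z":0.051,"ax":0,"ay":0,"az":0,"claw":-1},
    {"x":0,"y":0.038,"z":0.065,"ax":0,"ay":0,"az":0,"claw":-1},
  ],
)

```text
time: 4.3
position: [0.4716, -0.0672, 0.0661]
ee_rot: [1.0, -0.022, -0.005, 0.003]
ft_force: [0.9, 0.5, -0.1]
finger_gap: 0.0001
```

Call:
jog_arm(
  commands=[
    {"x":0,"y":0.002,"z":0.006,"ax":0,"ay":0,"az":0,"claw":-1},
    {"x":0,"y":0.002,"z":0.012,"ax":0,"ay":0,"az":0,"claw":-1},
    {"x":0,"y":0.002,"z":0.016,"ax":0,"ay":0,"az":0,"claw":-1},
  ],
)

```text
time: 4.6
position: [0.4713, -0.0698, 0.051]
ee_rot: [1.0, -0.023, -0.005, 0.004]
ft_force: [-28.9, -1.2, 98.1]
finger_gap: -0.0001
```

```bash
python3 -c "
from h import *;st()
from rig import vision
for n in ('side',):
  c=vision.capture(n);cv2.imwrite(f'pics/{n}4.png',c['pixels'][:,:,::-1])"
```

```text
t 4.6 X -0.0164 Y -0.0424 z 0.051 gap -0.0001 F case 2.36 -28.78 98.15
[[0.999, -0.045, -0.011], [-0.045, -0.999, -0.008], [-0.01, 0.008, -1.0]] [ 0.24  0.38 -0.28  2.17  0.19  0.62 -1.79]
```

View pics/side4.png

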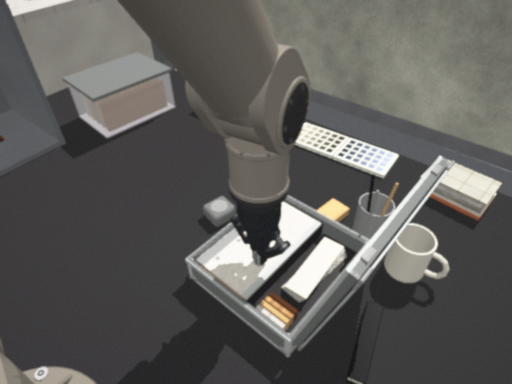

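Call:
jog_arm(
  commands=[
    {"x":0,"y":0,"z":-0.005,"ax":0,"ay":0,"az":0,"claw":-1},
    {"x":0,"y":0,"z":-0.04,"ax":0,"ay":0,"az":0,"claw":-1},
    {"x":0,"y":0,"z":-0.08,"ax":0,"ay":0,"az":0,"claw":-1},
    {"x":0,"y":0,"z":-0.13,"ax":0,"ay":0,"az":0,"claw":-1},
    {"x":0,"y":0,"z":-0.18,"ax":0,"ay":0,"az":0,"claw":-1},
  ],
)

```text
time: 5.15
position: [0.4727, -0.068, 0.2333]
ee_rot: [1.0, -0.022, -0.005, 0.004]
ft_force: [0.2, -0.7, -0.5]
finger_gap: 0.0001
```

Call:
jog_arm(
  commands=[
    {"x":0,"y":0,"z":-0.05,"ax":0,"ay":0,"az":0,"claw":-1},
    {"x":0,"y":0,"z":-0.1,"ax":0,"ay":0,"az":0,"claw":-1},
    {"x":0,"y":0,"z":-0.15,"ax":0,"ay":0,"az":0,"claw":-1},
    {"x":0,"y":0,"z":-0.17,"ax":0,"ay":0,"az":0,"claw":-1},
  ],
)

```text
time: 5.55
position: [0.4754, -0.0663, 0.408]
ee_rot: [1.0, -0.022, -0.003, 0.004]
ft_force: [0.6, 0.5, 0.0]
finger_gap: 0.0002
```

```bash
python3 - <<'E'
from h import *;st()
from rig import vision
for n in ('side','top'):
  c=vision.capture(n);cv2.imwrite(f'pics/{n}5.png',c['pixels'][:,:,::-1])
  w=cloud(c); d=w[...,:2]-C; X=d@EX;Y=d@EY
  m=(w[...,2]<.2)&(X>-.1)&(X<.01)&(abs(Y)<.11)
  p=np.c_[X[m],w[...,2][m],np.ones(m.sum())]
  print(n,m.sum(),np.polyfit(X[m],w[...,2][m],1),np.median(w[...,2][m]))
  m=(w[...,2]>.09)&(w[...,2]<.29)&(X>.12)&(X<.24)&(abs(Y)<.11)
  print('lid',m.sum(),np.polyfit(w[...,2][m],X[m],1))
E
```

```text
t 5.55 X -0.0201 Y -0.0385 z 0.408 gap 0.0002 F case -0.55 0.58 0.02
[[0.999, -0.044, -0.005], [-0.044, -0.999, -0.009], [-0.005, 0.009, -1.0]] [ 0.31  0.   -0.31  1.75  0.01  1.39 -1.62]
side 4477 [0.00305157 0.05385144] 0.053715748961781405Traceback (most recent call last):
  File "<stdin>", line 10, in <module>
    raise TypeError("expected non-empty vector for x")
TypeError: expected non-empty vector for x
```

View pics/side5.png

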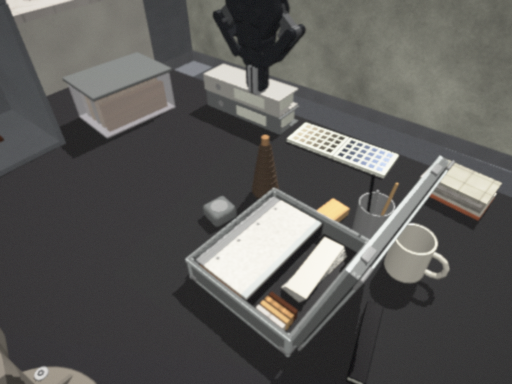

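Call:
jog_arm(
  commands=[
    {"x":0.004,"y":0.05,"z":0,"ax":0,"ay":0,"az":0,"claw":-1},
    {"x":0.008,"y":0.1,"z":0,"ax":0,"ay":0,"az":0,"claw":-1},
    {"x":0.012,"y":0.15,"z":0,"ax":0,"ay":0,"az":0,"claw":-1},
    {"x":0.016,"y":0.2,"z":0,"ax":0,"ay":0,"az":0,"claw":-1},
    {"x":0.02,"y":0.25,"z":0,"ax":0,"ay":0,"az":0,"claw":-1},
  ],
)

```text
time: 6.1
position: [0.4846, -0.3177, 0.4115]
ee_rot: [1.0, -0.022, -0.002, 0.005]
ft_force: [1.3, 0.0, 0.5]
finger_gap: -0.0002
```

Call:
jog_arm(
  commands=[
    {"x":0,"y":0.035,"z":0,"ax":0,"ay":0,"az":0,"claw":-1},
    {"x":0,"y":0.035,"z":0.04,"ax":0,"ay":0,"az":0,"claw":-1},
    {"x":0,"y":0.035,"z":0.08,"ax":0,"ay":0,"az":0,"claw":-1},
    {"x":0,"y":0.035,"z":0.12,"ax":0,"ay":0,"az":0,"claw":-1},
    {"x":0,"y":0.035,"z":0.138,"ax":0,"ay":0,"az":0,"claw":-1},
  ],
)

```text
time: 6.6
position: [0.4812, -0.353, 0.2697]
ee_rot: [1.0, -0.022, -0.004, 0.004]
ft_force: [-0.5, 0.2, 0.1]
finger_gap: 0.0004
```

```bash
python3 - <<'E'
from h import *;st()
from rig import vision
for n in ('side','top'):
  c=vision.capture(n);cv2.imwrite(f'pics/{n}6.png',c['pixels'][:,:,::-1])
E
```

```text
t 6.6 X 0.266 Y -0.0206 z 0.2697 gap 0.0004 F case -0.16 -0.47 0.06
[[0.999, -0.043, -0.008], [-0.043, -0.999, -0.007], [-0.007, 0.007, -1.0]] [ 0.58  0.27 -0.08  1.74  0.03  1.14 -1.12]
```

View pics/side6.png

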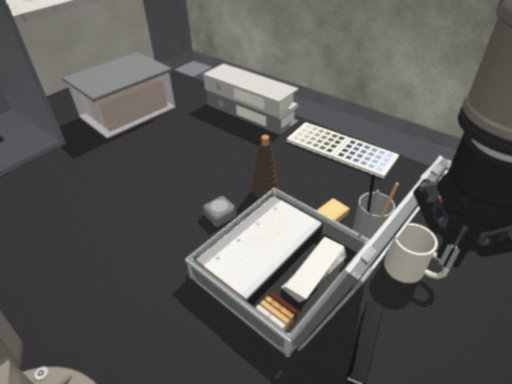

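View pics/top6.png

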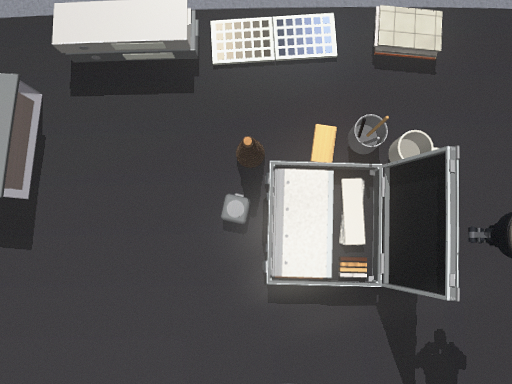

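Call:
jog_arm(
  commands=[
    {"x":0,"y":-0.025,"z":-0.002,"ax":0,"ay":0,"az":0,"claw":-1},
    {"x":0,"y":-0.042,"z":-0.004,"ax":0,"ay":0,"az":0,"claw":-1},
    {"x":0,"y":-0.055,"z":-0.006,"ax":0,"ay":0,"az":0,"claw":-1},
    {"x":0,"y":-0.067,"z":-0.008,"ax":0,"ay":0,"az":0,"claw":-1},
    {"x":0,"y":-0.08,"z":-0.01,"ax":0,"ay":0,"az":0,"claw":-1},
  ],
)

```text
time: 7.2
position: [0.4856, -0.2736, 0.2821]
ee_rot: [1.0, -0.022, -0.002, 0.005]
ft_force: [0.1, -5.1, 5.4]
finger_gap: -0.0001
```

```bash
python3 - <<'E'
from h import *;st()
from rig import vision
for n in ('side','top'):
  c=vision.capture(n);cv2.imwrite(f'pics/{n}7.png',c['pixels'][:,:,::-1])
E
```

```text
t 7.2 X 0.1865 Y -0.0196 z 0.2821 gap -0.0001 F case 5.12 0.31 5.41
[[0.999, -0.044, -0.005], [-0.044, -0.999, -0.009], [-0.005, 0.009, -1.0]] [ 0.5   0.2  -0.12  1.81  0.04  1.14 -1.25]
```

View pics/side7.png

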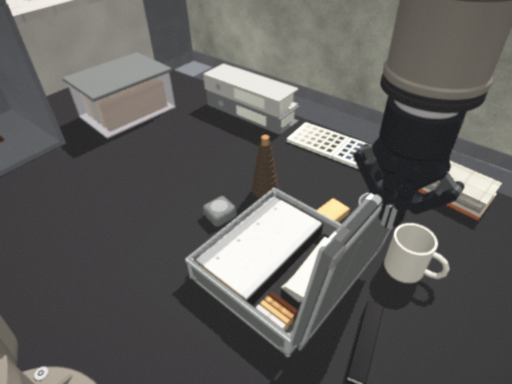

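View pics/top7.png

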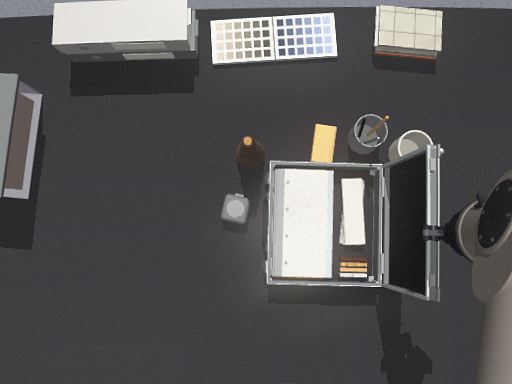

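Call:
jog_arm(
  commands=[
    {"x":0,"y":-0.016,"z":0.001,"ax":0,"ay":0,"az":0,"claw":-1},
    {"x":0,"y":-0.032,"z":0.002,"ax":0,"ay":0,"az":0,"claw":-1},
    {"x":0,"y":-0.048,"z":0.003,"ax":0,"ay":0,"az":0,"claw":-1},
    {"x":0,"y":-0.064,"z":0.004,"ax":0,"ay":0,"az":0,"claw":-1},
    {"x":0,"y":-0.08,"z":0.005,"ax":0,"ay":0,"az":0,"claw":-1},
  ],
)

```text
time: 7.8
position: [0.4891, -0.1909, 0.2761]
ee_rot: [1.0, -0.021, -0.003, 0.004]
ft_force: [1.1, -4.9, -1.8]
finger_gap: 0.0002
```

```bash
python3 - <<'E'
from h import *;st()
from rig import vision
for n in ('side',):
  c=vision.capture(n);cv2.imwrite(f'pics/{n}8.png',c['pixels'][:,:,::-1])
E
```

```text
t 7.8 X 0.1038 Y -0.0195 z 0.2761 gap 0.0002 F case 4.83 1.33 -1.8
[[0.999, -0.041, -0.005], [-0.041, -0.999, -0.008], [-0.005, 0.008, -1.0]] [ 0.41  0.15 -0.18  1.87  0.04  1.12 -1.4 ]
```

View pics/side8.png

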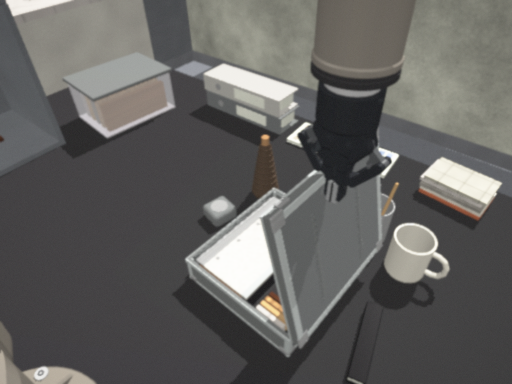

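Call:
jog_arm(
  commands=[
    {"x":0,"y":-0.017,"z":0.001,"ax":0,"ay":0,"az":0,"claw":-1},
    {"x":0,"y":-0.034,"z":0.003,"ax":0,"ay":0,"az":0,"claw":-1},
    {"x":0,"y":-0.051,"z":0.007,"ax":0,"ay":0,"az":0,"claw":-1},
    {"x":0,"y":-0.068,"z":0.015,"ax":0,"ay":0,"az":0,"claw":-1},
    {"x":0,"y":-0.085,"z":0.024,"ax":0,"ay":0,"az":0,"claw":-1},
  ],
)

```text
time: 8.35
position: [0.4923, -0.1024, 0.251]
ee_rot: [1.0, -0.019, -0.003, 0.003]
ft_force: [1.1, -3.7, 0.4]
finger_gap: 0.0
```

```bash
python3 - <<'E'
from h import *;st()
from rig import vision
for n in ('side',):
  c=vision.capture(n);cv2.imwrite(f'pics/{n}9.png',c['pixels'][:,:,::-1])
E
```

```text
t 8.35 X 0.0153 Y -0.0201 z 0.251 gap 0.0 F case 3.69 1.3 0.36
[[0.999, -0.039, -0.006], [-0.039, -0.999, -0.007], [-0.006, 0.007, -1.0]] [ 0.3   0.14 -0.25  1.95  0.05  1.07 -1.58]
```

View pics/side9.png

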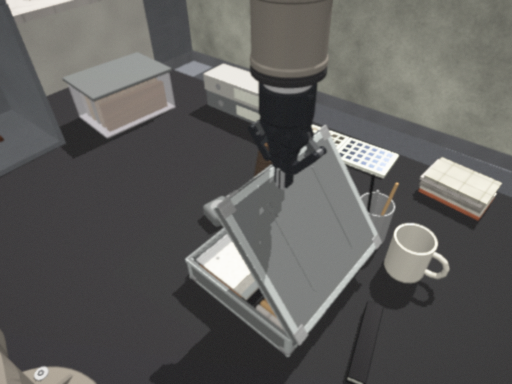

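Call:
jog_arm(
  commands=[
    {"x":0,"y":-0.014,"z":0.01,"ax":0,"ay":0,"az":0,"claw":-1},
    {"x":0,"y":-0.028,"z":0.021,"ax":0,"ay":0,"az":0,"claw":-1},
    {"x":0,"y":-0.04,"z":0.033,"ax":0,"ay":0,"az":0,"claw":-1},
    {"x":0,"y":-0.052,"z":0.047,"ax":0,"ay":0,"az":0,"claw":-1},
    {"x":0,"y":-0.063,"z":0.062,"ax":0,"ay":0,"az":0,"claw":-1},
  ],
)

```text
time: 8.9
position: [0.4939, -0.0363, 0.187]
ee_rot: [1.0, -0.018, -0.004, 0.003]
ft_force: [1.1, -0.6, 2.5]
finger_gap: -0.0001
```

```bash
python3 - <<'E'
from h import *;st()
E
```

```text
t 8.9 X -0.0509 Y -0.0213 z 0.187 gap -0.0001 F case 0.51 1.14 2.55
[[0.999, -0.035, -0.007], [-0.036, -0.999, -0.005], [-0.007, 0.005, -1.0]] [ 0.21  0.2  -0.3   2.03  0.08  0.93 -1.74]
```

Call:
jog_arm(
  commands=[
    {"x":0,"y":-0.008,"z":0.014,"ax":0,"ay":0,"az":0,"claw":-1},
    {"x":0,"y":-0.015,"z":0.028,"ax":0,"ay":0,"az":0,"claw":-1},
    {"x":0,"y":-0.02,"z":0.042,"ax":0,"ay":0,"az":0,"claw":-1},
    {"x":0,"y":-0.025,"z":0.056,"ax":0,"ay":0,"az":0,"claw":-1},
    {"x":0,"y":-0.029,"z":0.07,"ax":0,"ay":0,"az":0,"claw":-1},
  ],
)

```text
time: 9.4
position: [0.4945, -0.0071, 0.1165]
ee_rot: [1.0, -0.017, -0.004, 0.002]
ft_force: [0.9, 0.1, 1.4]
finger_gap: 0.0
```

Call:
jog_arm(
  commands=[
    {"x":0,"y":-0.003,"z":0.01,"ax":0,"ay":0,"az":0,"claw":-1},
    {"x":0,"y":-0.005,"z":0.018,"ax":0,"ay":0,"az":0,"claw":-1},
    {"x":0,"y":-0.005,"z":0.024,"ax":0,"ay":0,"az":0,"claw":-1},
  ],
)

```text
time: 9.7
position: [0.4945, -0.002, 0.092]
ee_rot: [1.0, -0.017, -0.004, 0.002]
ft_force: [0.1, 1.1, 2.0]
finger_gap: 0.0004
```

```bash
python3 - <<'E'
from h import *;st()
from rig import vision
for n in ('side',):
  c=vision.capture(n);cv2.imwrite(f'pics/{n}10.png',c['pixels'][:,:,::-1])
E
```

```text
t 9.7 X -0.0852 Y -0.0221 z 0.092 gap 0.0004 F case -1.07 0.02 1.96
[[0.999, -0.035, -0.008], [-0.035, -0.999, -0.004], [-0.008, 0.005, -1.0]] [ 0.13  0.34 -0.3   2.11  0.16  0.73 -1.88]
```

View pics/side10.png

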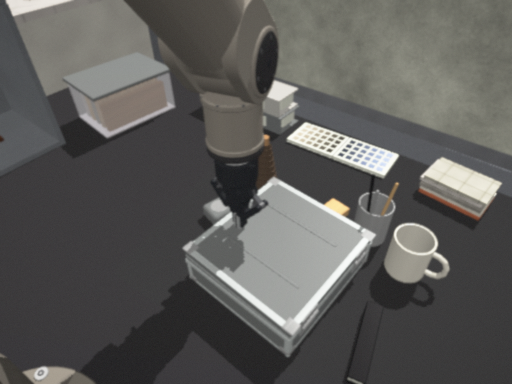

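Lid nearly shut; now press in small steps, since the arm is stiff (about 50 N per mm).

Call:
jog_arm(
  commands=[
    {"x":0,"y":0,"z":0.004,"ax":0,"ay":0,"az":0,"claw":-1},
    {"x":0,"y":0,"z":0.006,"ax":0,"ay":0,"az":0,"claw":-1},
  ],
)

```text
time: 9.95
position: [0.4942, -0.0022, 0.0852]
ee_rot: [1.0, -0.017, -0.004, 0.002]
ft_force: [-0.3, 0.6, 1.8]
finger_gap: 0.0004
```

Call:
jog_arm(
  commands=[
    {"x":0,"y":0,"z":0.001,"ax":0,"ay":0,"az":0,"claw":-1},
  ],
)

```text
time: 10.05
position: [0.4942, -0.0022, 0.0842]
ee_rot: [1.0, -0.017, -0.004, 0.002]
ft_force: [-0.6, 0.6, 1.6]
finger_gap: -0.0003
```

Call:
jog_arm(
  commands=[
    {"x":0,"y":0,"z":0.001,"ax":0,"ay":0,"az":0,"claw":-1},
  ],
)

```text
time: 10.15
position: [0.4943, -0.0023, 0.0838]
ee_rot: [1.0, -0.018, -0.004, 0.002]
ft_force: [-9.6, 0.5, 29.1]
finger_gap: 0.0002
```

Call:
jog_arm(
  commands=[
    {"x":0,"y":0,"z":0,"ax":0,"ay":0,"az":0,"claw":-1},
    {"x":0,"y":0,"z":0,"ax":0,"ay":0,"az":0,"claw":-1},
    {"x":0,"y":0,"z":-0.004,"ax":0,"ay":0,"az":0,"claw":-1},
    {"x":0,"y":0,"z":-0.03,"ax":0,"ay":0,"az":0,"claw":-1},
    {"x":0,"y":0,"z":-0.07,"ax":0,"ay":0,"az":0,"claw":-1},
  ],
)

```text
time: 10.65
position: [0.4934, -0.0021, 0.1532]
ee_rot: [1.0, -0.017, -0.006, 0.002]
ft_force: [0.4, -0.0, 0.6]
finger_gap: -0.0002
```

Call:
jog_arm(
  commands=[
    {"x":0,"y":0,"z":-0.05,"ax":0,"ay":0,"az":0,"claw":-1},
    {"x":0,"y":0,"z":-0.1,"ax":0,"ay":0,"az":0,"claw":-1},
    {"x":0,"y":0,"z":-0.15,"ax":0,"ay":0,"az":0,"claw":-1},
    {"x":0,"y":0,"z":-0.2,"ax":0,"ay":0,"az":0,"claw":-1},
    {"x":0,"y":0,"z":-0.2,"ax":0,"ay":0,"az":0,"claw":-1},
  ],
)

```text
time: 11.15
position: [0.4979, -0.0009, 0.3599]
ee_rot: [1.0, -0.018, -0.001, 0.002]
ft_force: [-0.1, 0.2, -0.7]
finger_gap: -0.0001
```

```bash
python3 - <<'E'
from h import *;st()
from rig import vision
for n in ('side','top'):
  c=vision.capture(n);cv2.imwrite(f'pics/{n}11.png',c['pixels'][:,:,::-1])
  w=cloud(c); d=w[...,:2]-C; X=d@EX;Y=d@EY
  m=(w[...,2]<.12)&(w[...,2]>.07)&(abs(X)<.1)&(abs(Y)<.11)
  print(n,m.sum(),np.polyfit(X[m],w[...,2][m],1),np.median(w[...,2][m]))
E
```

```text
t 11.15 X -0.0864 Y -0.0187 z 0.3599 gap -0.0001 F case -0.15 -0.07 -0.71
[[0.999, -0.035, -0.002], [-0.035, -0.999, -0.004], [-0.002, 0.004, -1.0]] [ 0.18  0.05 -0.33  1.8   0.02  1.29 -1.75]
side 9336 [-0.00127008  0.08476377] 0.08473266133596993
top 52 [-0.10331151  0.094308  ] 0.08424527822577005
```

View pics/side11.png

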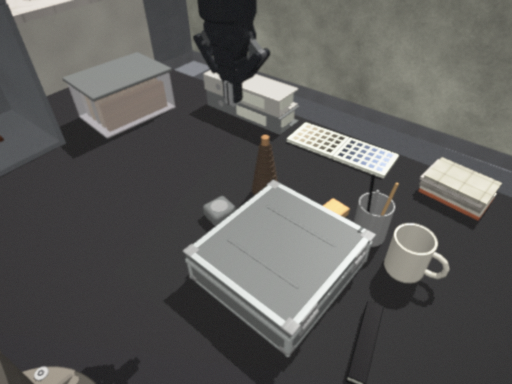

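View pics/top11.png

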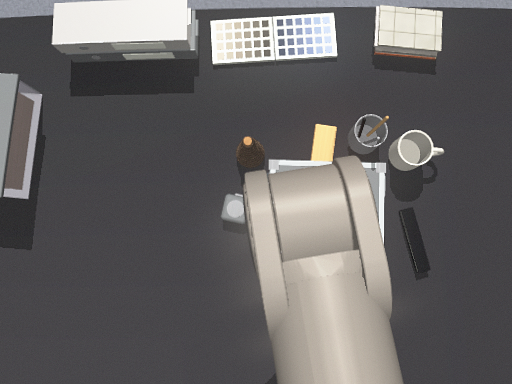

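Lid plane slope is 0.001 rad at 84.7 mm, so it is shut. The bystanders stand at the same pixels as before and the arm is clear.

```bash
python3 -c "
from rig import ticket; print(ticket.close_job())"
```

```text
the job is handed in; nothing more can be done
None
```

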